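# Close the repair clamp on a heat-sink module by exactly two turns of its crank

### The arm

A 6-joint arm with a two-finger parallel gripper is mounted at the origin on the work surface. World frame = base frame: x ahead of the robot, y to its left, z up, the work surface at z = 0. Lengths are in m, angles in rad, forces in N, time in s.
With the tool pointing down it reaches from about 0.375 to 0.9 m from the base axis. Payload 3.1 kg.
Tool frame: the origin (TCP) lies where the fingers leave the gripper's body, on its centre line; the fingertips stand 73 mm ahead of it and the grasp point (between the pads) lies 54 mm ahead of it; z points along the fingers, y is the line along which they close (so a half turn about z gives the same grasp; the last joint's range is limited). The gripper opens to 85 mm and grips with 20 to 120 N. Pads are 22 mm wide; open, the fingers measure 114 mm over their backs; the gripper's body (76 mm by 85 mm) begins 54 mm behind the grasp point. The pads swing forward as they close: fully open they stand 13 mm farther back than shut.
Start: joints at [1.052, 0.527, 1.433, -0, 1.181, -0.178], TCP at [0.208, 0.589, 0.304] pointing down, gripper open.
Joint ranges: [-3.08, 3.08], [-0.75, 2.2], [0.22, 2.44], [-1.43, 4.57], [0, 2.65], [-2.85, 2.85]. Speed limits (rad/s): [2.79, 2.79, 3.14, 3.14, 3.14, 3.14].

### API

Orientations are given as a unit quaternion [x, y, z, w].
In Python, from station import manip gives the robot as it stands.
- The arm moves only by the shell command python3 -m crank 'ROWS' [FORCE]. ROWS is JSON, a list of rows, each an object with "dp": the shift along the tool's x, y, z normalised to -1 to 1, where 1 is 50 cm, a list of three; "delta_rot": the turn, a rotation vector about the tool's x, y, z normalised to -1 to 1, where 1 is 2 pi rad, a list of three; "fingers": the opening, from -1 (shut) to 1 (fully open). A call has 1 to 12 rows; each row shifts and turns the commanded pose from where the row before left it, along the tool's axes as they then stand; what a row does not reach is not made up. A row lasts 1/12 s, in which the tool goes at most 41.7 mm and 7.16 degrees, less where a joint would pass 70% of its speed; a pose out of reach is approached as far as the arm can. A call with a number of a shift or a turn outside -1 to 1 is refused whole. A call with a gripper value outside its range is refused whole. The fingers move at their own pace and stop on an object; FORCE is the grip in N (left out, the last holds). Time passes only in rows, so rows that do not move let the fingers close. It gives the time, the measured TCP pose, the force, the opening and the grip force at its end, in the units of the state.
- manip.sense(): the state, without advancing time (a new reading comes with each control period).
- manip.snapshot(name): name is "scene" or "top" or "wrist"; returns (picture, depth): 420x560x3 uint8, red, green, blue; 420x560 float32, m along the optical axis (not along the pixel's ray), 0 where there is no reading.
- manip.camera_model(name): a dict with "fx", "fy", "cx", "cy" (pixels), "origin" and "attitude" of the camera in the world. Camera axes: x right, y up, looking along -z (the intrinsics and any distortion apply to the point x, -y, -z); pixel columns grow to the right and rows downward; lengths in m; the calibration is good to about 2 mm. The wrist camera is an equidistant fisheye: a pixel r from the principal point sees the ray r / f radians off the axis. A picture is of the moment at which its call begins: read the wrist's pose just before it. camera_model takes no time and is no camera call; for the wrist camera it gives the pose at the moment of the call.
- manip.sign_off(): hands the job in; it is judged then, once.
The state is a dict: "t": time; "q": joint angles; "qd": joint speeds; "tau": joint torques, N m; "tcp_pos": TCP position; "tool_rot": TCP orientation; "force": force on the tool from outside, world axes, zero at the start; "ft_torque": the same for the moment, N m; "finger_gap": opening from 0.0 (shut) to 1.0 (fully open); "gripper_force": force on a finger pad.
Only numpy, scipy, OpenCV 4.12 (cv2) and the standard library are available. Lean on these libraries where they do the work, as an engineer would, in place of code of your own. Each camera call takes 0.05 s, during which the arm holds its last target. There are 200 camera calls.

### The job

Put the finned heat-sink module flat into the nest between the two steel jaws of the blue bench clamp. Then turn the clamp's red crank clockwise (seen from above): at first it idles loosely through its free play, and from the point where you feel it bite and turn stiffly it must go exactly two full turns further, not more, which brings the sliding jaw up to the module without squeezing it; then let go. Set the module down gently, lead the crank's handle smoothly round its circle without straining its sprung arm, and leave the other things on the worktop where they are.

Things in the scene. Friction and masses are not known exactly. Their poses are not given: they have to be found in the camera images.
- clamp: Bench clamp fixed to the worktop: blue plate x -145 to 120, y -55 to 55, z 0 to 12 mm. Origin on the worktop; x along the plate, from the crank's gearbox to the fixed jaw (the way the sliding jaw closes); z up. Grey gearbox 56 x 64 mm at x = -100 mm, top z = 74 mm. Fixed steel jaw x 96.5 to 110.5 mm, 50 mm wide, face upright to z = 28 mm, flared lead-in above, top z = 36 mm.
- nest (a point): Middle of the nest on the plate's top (z = 12 mm), axes as the clamp's. Two jaws 63 mm apart along x at the start, flared at the top; two low steel lips along x, 6 mm tall, 5 mm thick, 36 mm long, inner faces 46 mm apart along y. Fingers holding the module across its 40 mm must keep their tips 7 mm or more above the plate because of the lips.
- jaw_top (a point): Sliding steel jaw, 14 mm thick, 50 mm wide, as tall as the fixed one: point in its middle, z = 28 mm. Starts at x = 26.5 mm in the clamp's frame. Each turn of the bitten crank moves it only 1.25 mm to the clamp's +x (two turns 2.5 mm), hardly more than the measuring noise: count the turns. It stands still during the crank's free play.
- hub (a point): Point on the crank's vertical axis at the height of the middle of its handle (z = 119 mm), axes as the clamp's. Red hub 26 mm in diameter, top z = 99 mm; red crank arm 16 mm wide, z = 84 to 92 mm.
- knob (a point): Middle of the crank's handle (z = 119 mm): upright black cylinder, 22 mm in diameter, z = 99 to 139 mm, spinning freely on its pin, 50 mm from the hub axis; grip it from above. Its x axis points away from the hub. It sits on a sprung slide along the crank arm (2 N per mm): forced towards or away from the hub by more than 6 mm (12 N) the arm is strained.
- crank_root (a point): Point on the crank's axis in its red hub, z = 88 mm; x axis along the arm to the handle. The crank starts at any angle, with a hidden free play of 0.25 to 0.7 turn (clockwise from above) in which under 1 N at the handle moves it. Then it bites and needs about 8 N along the circle for all further turning (some 4 N is still felt when pausing). It stays where it is left.
- module: Heat-sink module: a block 60 (x) x 40 (y) x 34 (z) mm, 0.11 to 0.23 kg, bright aluminium with fins along x on a green board. Origin at the centre of its underside, z up. Its 60 mm length goes along the clamp's x, either way round.
- driver: bystander: screwdriver with a blue handle, 170 mm long, lying on the mat; leave it. Origin at mid-length, x towards its tip.
- spanner: bystander: steel spanner 140 mm long; leave it.
- mug: bystander: white mug, 80 mm in diameter, 90 mm tall; leave it. Origin under its centre.
- suction_cup: bystander: blue suction lifter, 64 mm in diameter, 47 mm tall; leave it. Origin under its centre.
- speaker: bystander: black speaker bar 75 x 26 x 14 mm; leave it. Origin under its centre.
- sponge_case: bystander: yellow case 110 x 50 x 35 mm; leave it. Origin under its centre.
Things that resemble listed ones, but are neither listed nor needed, are in the scene too. There is more than one size of the module; the one meant has the size given above.

How it is judged:
On the way, in this order (a step that is already met when the one before it is completed fails the run):
1. the module lies flat in the nest between the jaws (x of module in the frame of nest between -0.004 and 0.004 m and y of module in the frame of nest between -0.0045 and 0.0045 m and z of module in the frame of nest below 0.0025 m and angle between module's own z axis and vertical below 0.06 rad and angle between the x axis of module and the x axis of clamp, either way round below 0.12 rad), for 0.2 s.
2. from its bite the crank has made two full turns (within an eighth of a turn) (all of step 1 and x of jaw_top in the frame of clamp between 0.02884 and 0.02916 m), for 0.3 s.
At the end, for the whole second after the job is handed in: The module lies flat and still in the nest (within 4 mm of its middle along the clamp's x, 4.5 mm across, 2.5 mm in height, 0.12 rad of yaw), and the bitten crank has moved the sliding jaw two turns, 2.5 mm, within an eighth of a turn (0.16 mm) (all of step 2 and linear speed of module below 0.01 m/s); the robot touches nothing.
It fails at once if the crank is turned more than a quarter turn too far (x of jaw_top in the frame of clamp above 0.02931 m).
It fails at once if the sprung crank arm is strained: its handle forced more than 6 mm in or out (horizontal distance between knob and hub above 0.056 m or horizontal distance between knob and hub below 0.044 m).
It fails at once if the module is rammed or squeezed against the clamp with more than 80 N (contact force between module and clamp above 80 N).
It fails at once if a bystander is moved by more than 30 mm (distance of any of driver, spanner, mug, suction_cup, speaker, sponge_case from where it was at the start of the episode above 0.03 m).
It also fails if it takes over 72 s, if anything falls off the work surface, if the arm or the gripper's body presses on something with over 40 N, if the wrist force passes 120 N, or if a joint passes its speed limit or range.

## Working session

There is one attempt and no reset: what is moved stays moved. The work goes in short steps, Python scripts to look and compute and a shell command to move; the robot and the scene stay as the last step left them, time stands still between calls to the robot, and variables do not carry over. Pictures are saved under pics/ and viewed, at most 10 in all, crops included, and the job is handed in when it is done.

```bash
ls; mkdir -p pics; cat > h.py <<'E'
import numpy as np,cv2
from station import manip
from scipy.spatial.transform import Rotation as R
def cam(n):
    m=manip.camera_model(n);a=np.array(m['attitude'],float)
    Rm=R.from_quat(a).as_matrix() if a.size==4 else a.reshape(3,3)
    return m,Rm,np.array(m['origin'])
def ray(c,u,v,fish=False):
    m,Rm,o=c
    x=(np.asarray(u,float)-m['cx'])/m['fx'];y=(np.asarray(v,float)-m['cy'])/m['fy']
    if fish:
        r=np.hypot(x,y)+1e-12;s=np.sin(r)/r;d=np.stack([x*s,-y*s,-np.cos(r)],-1)
    else: d=np.stack([x,-y,-np.ones_like(x)],-1)
    return d@Rm.T
def onplane(c,u,v,z,fish=False):
    d=ray(c,u,v,fish);o=c[2]
    return o+d*((z-o[2])/d[...,2])[...,None]
def cloud(c,dep,fish=False):
    v,u=np.mgrid[:dep.shape[0],:dep.shape[1]]
    d=ray(c,u,v,fish);m,Rm,o=c
    k=-(d@Rm)[...,2]
    return o+d*(dep/k)[...,None]
E
python3 - <<'E'
from h import *
for n in('top','scene'):
    p,d=manip.snapshot(n);np.savez(f'{n}0.npz',p=p,d=d)
    print(manip.camera_model(n))
    cv2.imwrite(f'pics/{n}0.png',cv2.resize(p[...,::-1],(784,588)))
print(manip.sense())
E
```

```text
pics
{'fx': 390.0610209595037, 'fy': 390.0610209595037, 'cx': 276.6893995799434, 'cy': 216.37708439378915, 'origin': array([ 0.4064532 , -0.02646064,  1.0297932 ]), 'attitude': array([-0.0486246 ,  0.05422119,  0.70868183, -0.70175906])}
{'fx': 432.40718580235705, 'fy': 432.40718580235705, 'cx': 278.0643047206, 'cy': 206.43133645593798, 'origin': array([ 1.16733108, -0.1568602 ,  0.84825876]), 'attitude': array([0.25608108, 0.20763079, 0.60654712, 0.72347255])}
{'t': 0.1, 'q': array([ 1.05248406e+00,  5.28371627e-01,  1.43380348e+00, -5.91358850e-06,
        1.18146231e+00, -1.78532025e-01]), 'qd': array([-0.00150654, -0.0014526 , -0.00262043, -0.00018015,  0.00126984,
       -0.0007217 ]), 'tau': array([ 3.36239495e-06, -4.43304241e+01, -1.78585964e+01, -2.94690335e-04,
        3.87227250e-03, -7.47059886e-06]), 'tcp_pos': array([0.20802501, 0.58880168, 0.303023  ]), 'tool_rot': array([ 1.69072855e-01,  9.85603026e-01, -9.61884810e-04, -3.46487241e-04]), 'force': array([ 0.82433726, -0.15114082,  0.41643012]), 'ft_torque': array([ 0.01325708, -0.03091637,  0.02627578]), 'gripper_force': 0.0, 'finger_gap': 0.9996400063340526}
```

View pics/top0.png

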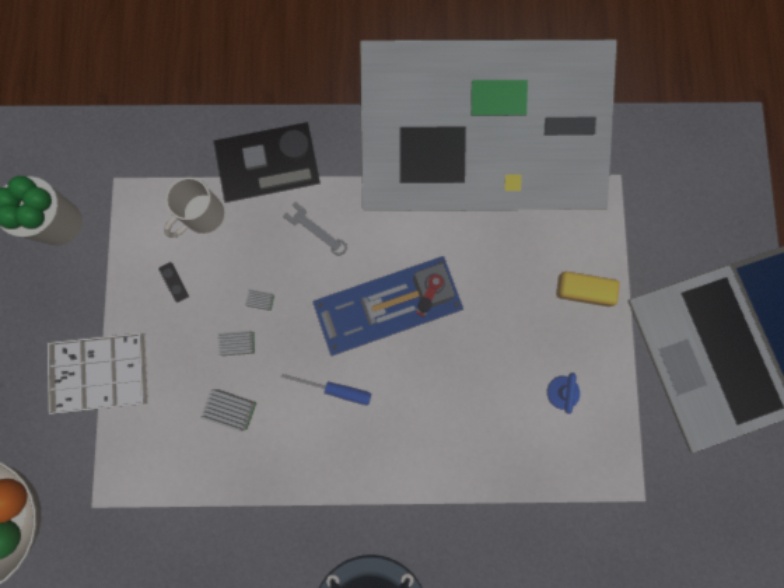

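View pics/scene0.png

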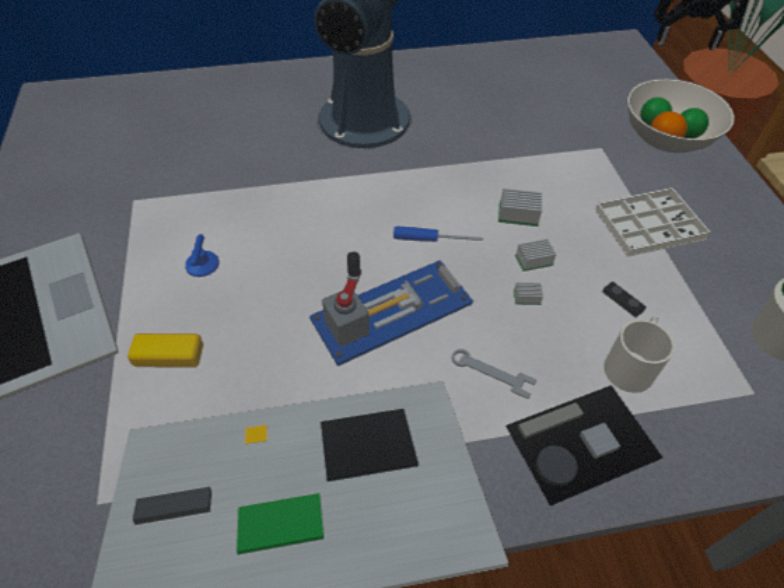

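Top view (784 px scale) shows the clamp at (388,305), with the crank hub at (435,282) and knob at (425,305). The module candidates are A (260,299), B (236,343) and C (229,409). I'll measure them now.

```bash
python3 - <<'E'
from h import *
c=cam('top');f=np.load('top0.npz');p,d=f['p'],f['d'];P=cloud(c,d)
hsv=cv2.cvtColor(p,cv2.COLOR_RGB2HSV)
s=560/784
for n,(u,v) in dict(A=(260,299),B=(236,343),C=(229,409)).items():
    u,v=int(u*s),int(v*s);w=26
    sl=(slice(v-w,v+w),slice(u-w,u+w));Q=P[sl].reshape(-1,3)
    zt=np.percentile(Q[:,2],99); 
    zt=np.median(P[v-3:v+4,u-3:u+4,2])
    m=(abs(P[sl][...,2]-zt)<.008).astype(np.uint8)
    k,l,st,ce=cv2.connectedComponentsWithStats(m); l0=l[w,w]
    if l0==0: print('miss');l0=1+np.argmax(st[1:,4])
    q=P[sl][l==l0]
    r=cv2.minAreaRect((q[:,:2]*1000).astype(np.float32));print(n,'top z',zt,r,'px',len(q))
# plate
m=cv2.inRange(hsv,(100,120,40),(130,255,255));m[:,:200]=0;m[:,340:]=0;m[:,:]=m;m[255:]=0
k,l,st,ce=cv2.connectedComponentsWithStats(m)
i=1+np.argmax(st[1:,4]);v,u=np.where(l==i);q=onplane(c,u,v,.012)
r=cv2.minAreaRect((q[:,:2]*1000).astype(np.float32));print('plate',r,cv2.boxPoints(r))
print('plate z',np.median(P[l==i][:,2]), 'mat',np.median(P[330:350,250:350,2]))
m=cv2.inRange(hsv,(0,150,60),(6,255,255))|cv2.inRange(hsv,(174,150,60),(180,255,255))
m[:,:280]=0;m[:,340:]=0;m[:180]=0;m[240:]=0
v,u=np.where(m>0);print('red px',len(v),u.mean(),v.mean(),np.percentile(P[m>0][:,2],[5,50,95]))
p2=p[170:260,215:340];cv2.imwrite('pics/clampT.png',cv2.resize(p2[...,::-1],None,fx=6,fy=6,interpolation=cv2.INTER_CUBIC))
E
```

```text
A top z 0.0246986505383735 ((564.178955078125, 205.88082885742188), (44.32946014404297, 30.527057647705078), 79.30451965332031) px 156
B top z 0.030743351224252757 ((482.6239318847656, 246.4471893310547), (40.21593475341797, 58.6434440612793), 4.2729411125183105) px 258
miss
C top z 0.0420700275142627 ((362.2176818847656, 254.3663787841797), (76.9576416015625, 52.529788970947266), 70.83916473388672) px 468
plate ((544.0474853515625, -11.027366638183594), (103.08533477783203, 188.030517578125), 18.222532272338867) [[ 465.69037    62.155113]
 [ 524.4891   -116.4455  ]
 [ 622.4046    -84.20985 ]
 [ 563.6059     94.39077 ]]
plate z 0.011880545236611306 mat 0.0009762295481244854<stdin>:23: RuntimeWarning: Mean of empty slice.
  ret = ret.dtype.type(ret / rcount)
Traceback (most recent call last):
IndexError: index -1 is out of bounds for axis 0 with size 0
```

```bash
python3 - <<'E'
from h import *
c=cam('top');f=np.load('top0.npz');p,d=f['p'],f['d'];P=cloud(c,d)
hsv=cv2.cvtColor(p,cv2.COLOR_RGB2HSV)
m=cv2.inRange(hsv,(100,100,30),(130,255,255));m[:,:215]=0;m[:,340:]=0;m[260:]=0;m[:170]=0
m[(abs(P[...,2]-.012)>.006)]=0
v,u=np.where(m>0);q=onplane(c,u,v,.012)
r=cv2.minAreaRect((q[:,:2]*1000).astype(np.float32));print('plate',r,cv2.boxPoints(r).round(0).tolist())
m=((hsv[...,0]<8)|(hsv[...,0]>172))&(hsv[...,1]>120)
m[:,:280]=0;m[:,340:]=0;m[:180]=0;m[240:]=0
v,u=np.where(m);print('red px',len(v),u.mean(),v.mean())
g=(P[...,2]>.065)&(P[...,2]<.08);g[:,:280]=0;g[:,340:]=0;g[:180]=0;g[240:]=0
k=P[g];print('gearbox',cv2.minAreaRect((k[:,:2]*1000).astype(np.float32)))
g=(P[...,2]>.125)&(P[...,2]<.15);g[:,:280]=0;g[:,340:]=0;g[:180]=0;g[240:]=0
print('knob',P[g].mean(0),g.sum())
a=cv2.resize(p[175:260,215:340,::-1],(650,442),interpolation=cv2.INTER_CUBIC)
b=cv2.resize(p[195:320,125:205,::-1],(0,0),fx=442/125,fy=442/125,interpolation=cv2.INTER_CUBIC)[:, :150*2-150]
b=cv2.resize(p[200:316,130:170+20,::-1],(150,442*1),interpolation=cv2.INTER_CUBIC) if 0 else cv2.resize(p[195:315,140:190,::-1],(150,360))
cv2.imwrite('pics/modT.png',cv2.resize(p[195:315,130:200,::-1],(350,600),interpolation=cv2.INTER_CUBIC))
E
```

```text
plate ((552.8008422851562, -35.538665771484375), (105.6777114868164, 258.9256286621094), 18.859981536865234) [[461.0, 70.0], [545.0, -175.0], [645.0, -141.0], [561.0, 104.0]]
red px 55 308.05454545454546 206.83636363636364
gearbox ((580.7835693359375, -117.69548034667969), (64.15763854980469, 55.96956253051758), 18.96800994873047)
knob [ 0.53551716 -0.09526994  0.13816725] 71
```

View pics/modT.png

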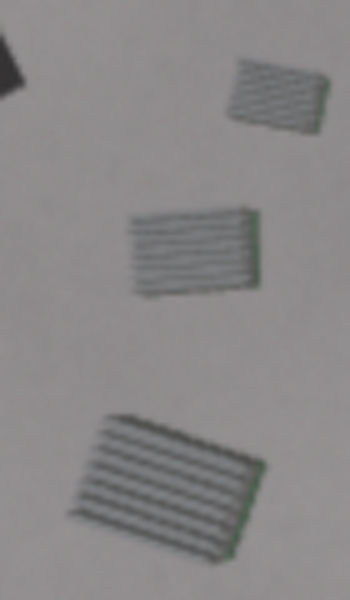

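B, in the middle of the crop (193,252), is the module meant: it measures 59x40 mm with its top at about 31–34 mm. A is 44x31 mm and C is 77x52 mm. The clamp is also consistent: its gearbox and knob radius of 50.9 mm agree with the plate. Next I'll hover over B.

```bash
python3 -m crank '[{"dp":[0,0,0],"delta_rot":[0,0,0.0184],"fingers":1},{"dp":[0,0,0],"delta_rot":[0,0,0.0184],"fingers":1},{"dp":[0,0,0],"delta_rot":[0,0,0.0184],"fingers":1},{"dp":[0,0,0],"delta_rot":[0,0,0.0184],"fingers":1},{"dp":[0,0,0],"delta_rot":[0,0,0.0184],"fingers":1},{"dp":[0,0,0],"delta_rot":[0,0,0.0184],"fingers":1},{"dp":[0,0,0],"delta_rot":[0,0,0.0184],"fingers":1},{"dp":[0,0,0],"delta_rot":[0,0,0.0184],"fingers":1},{"dp":[0,0,0],"delta_rot":[0,0,0.0184],"fingers":1},{"dp":[0,0,0],"delta_rot":[0,0,0.0184],"fingers":1}]'
python3 -m crank '[{"dp":[-0.06,0.042,0.014],"delta_rot":[0,0,0],"fingers":1},{"dp":[-0.06,0.042,0.014],"delta_rot":[0,0,0],"fingers":1},{"dp":[-0.06,0.042,0.014],"delta_rot":[0,0,0],"fingers":1},{"dp":[-0.06,0.042,0.014],"delta_rot":[0,0,0],"fingers":1},{"dp":[-0.06,0.042,0.014],"delta_rot":[0,0,0],"fingers":1},{"dp":[-0.06,0.042,0.014],"delta_rot":[0,0,0],"fingers":1},{"dp":[-0.06,0.042,0.014],"delta_rot":[0,0,0],"fingers":1},{"dp":[-0.06,0.042,0.014],"delta_rot":[0,0,0],"fingers":1},{"dp":[-0.06,0.042,0.014],"delta_rot":[0,0,0],"fingers":1},{"dp":[-0.06,0.042,0.014],"delta_rot":[0,0,0],"fingers":1},{"dp":[-0.06,0.042,0.014],"delta_rot":[0,0,0],"fingers":1},{"dp":[-0.06,0.042,0.014],"delta_rot":[0,0,0],"fingers":1}]'
python3 -m crank '[{"dp":[0,0,0],"delta_rot":[0,0,0],"fingers":1},{"dp":[0,0,0],"delta_rot":[0,0,0],"fingers":1},{"dp":[0,0,0],"delta_rot":[0,0,0],"fingers":1}]'
python3 - <<'E'
from h import *
s=manip.sense();print(s['q'],R.from_quat(s['tool_rot']).as_matrix().round(3))
c=cam('wrist');p,d=manip.snapshot('wrist');np.savez('w1.npz',p=p,d=d);print(c)
cv2.imwrite('pics/w1.png',cv2.resize(p[...,::-1],(784,588)))
E
```

```text
t: 0.93
tcp_pos: [0.2081, 0.589, 0.3033]
tool_rot: [0.682, 0.731, -0.001, 0.0]
force: [0.6, -0.4, -0.4]
finger_gap: 0.999
gripper_force: 0.0
t: 1.93
tcp_pos: [0.4872, 0.2475, 0.2193]
tool_rot: [0.68, 0.733, -0.0, -0.0]
force: [1.0, 0.5, 0.2]
finger_gap: 1.0
gripper_force: 0.0
t: 2.18
tcp_pos: [0.486, 0.249, 0.2195]
tool_rot: [0.68, 0.733, -0.001, -0.001]
force: [-0.7, -0.6, -0.1]
finger_gap: 1.0
gripper_force: 0.0
[2.68615981e-01 5.39659512e-01 1.71100700e+00 5.27423795e-04
 8.92503177e-01 1.94303780e-01] [[-0.074  0.997 -0.002]
 [ 0.997  0.074 -0.   ]
 [ 0.    -0.002 -1.   ]]
({'fx': 325.19226210127806, 'fy': 325.19226210127806, 'cx': 282.17196403794446, 'cy': 216.01327373726653, 'origin': array([0.48059327, 0.32207886, 0.2893136 ]), 'attitude': array([-0.1464408 , -0.00455214,  0.03707705,  0.98851387])}, array([[ 0.99720914, -0.07196912, -0.01985889],
       [ 0.07463559,  0.95436077,  0.28917996],
       [-0.00185948, -0.28985508,  0.95706874]]), array([0.48059327, 0.32207886, 0.2893136 ]))
```

View pics/w1.png

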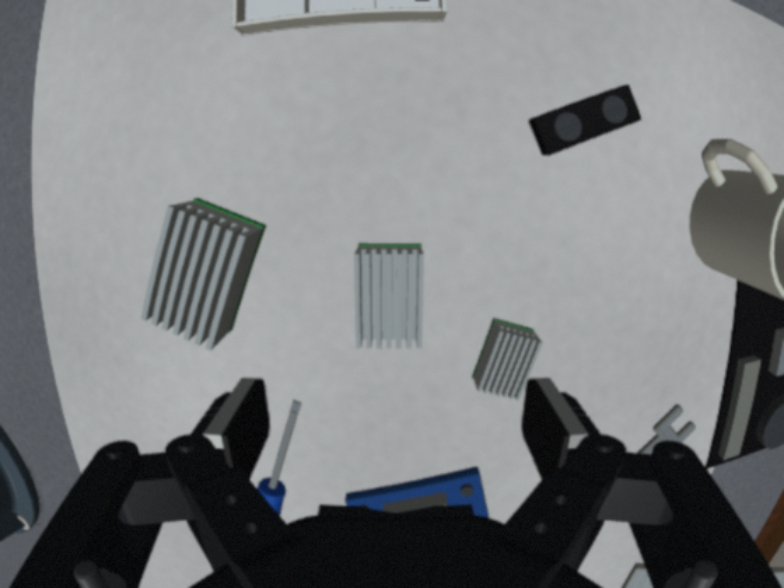

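The module is central at (388,297), between the fingers. Clamp edge is at the bottom (420,490). I'll measure it here.

```bash
python3 - <<'E'
from h import *
c=cam('wrist');f=np.load('w1.npz');p,d=f['p'],f['d'];P=cloud(c,d,True)
s=560/784
m=((P[...,2]>.012)&(P[...,2]<.045)).astype(np.uint8)
m=np.zeros_like(m)+m; m[:,:240]=0;m[:,316:]=0;m[:160]=0;m[262:]=0
print('z',np.percentile(P[m>0][:,2],[5,50,80,95]))
k=(m>0)&(P[...,2]>.027)
q=P[k];r=cv2.minAreaRect((q[:,:2]*1000).astype(np.float32));print('depth',r,len(q))
# image corners of the fin tops at z=.034: silhouette by depth top mask
v,u=np.where(k);q=onplane(c,u,v,.034,True)
r=cv2.minAreaRect((q[:,:2]*1000).astype(np.float32));print('ray',r)
t=manip.sense();T=R.from_quat(t['tool_rot']).as_matrix()
print('to tool',T.T@(np.array([*np.array(r[0])/1000,0])-t['tcp_pos']),t['tcp_pos'])
E
```

```text
z [0.01814908 0.0328719  0.03423563 0.03489435]
depth ((481.7967834472656, 245.37452697753906), (40.152992248535156, 57.98335266113281), 3.981736898422241) 1903
ray ((481.7561950683594, 246.07656860351562), (40.03729248046875, 58.513343811035156), 4.079344272613525)
to tool [-0.00322719 -0.00382578  0.21975849] [0.48560841 0.24959107 0.21975362]
```

```bash
python3 -m crank '[{"dp":[-0.0032,-0.0038,0.05],"delta_rot":[0,0,0],"fingers":1},{"dp":[-0.0032,-0.0038,0.05],"delta_rot":[0,0,0],"fingers":1},{"dp":[0,0,0.05],"delta_rot":[0,0,0],"fingers":1},{"dp":[0,0,0.05],"delta_rot":[0,0,0],"fingers":1},{"dp":[0,0,0.05],"delta_rot":[0,0,0],"fingers":1},{"dp":[0,0,0.015],"delta_rot":[0,0,0],"fingers":1},{"dp":[0,0,0.015],"delta_rot":[0,0,0],"fingers":1},{"dp":[0,0,0],"delta_rot":[0,0,0],"fingers":1},{"dp":[0,0,0],"delta_rot":[0,0,0],"fingers":1}]' 40
python3 -m crank '[{"dp":[0,0,0],"delta_rot":[0,0,0],"fingers":-1},{"dp":[0,0,0],"delta_rot":[0,0,0],"fingers":-1},{"dp":[0,0,0],"delta_rot":[0,0,0],"fingers":-1},{"dp":[0,0,0],"delta_rot":[0,0,0],"fingers":-1},{"dp":[0,0,0],"delta_rot":[0,0,0],"fingers":-1},{"dp":[0,0,0],"delta_rot":[0,0,0],"fingers":-1},{"dp":[0,0,0],"delta_rot":[0,0,0],"fingers":-1},{"dp":[0,0,0],"delta_rot":[0,0,0],"fingers":-1}]' 40
```

```text
t: 2.98
tcp_pos: [0.4831, 0.2463, 0.0806]
tool_rot: [0.68, 0.733, 0.0, 0.0]
force: [-0.6, -0.0, 0.2]
finger_gap: 1.001
gripper_force: 0.0
t: 3.65
tcp_pos: [0.4833, 0.2457, 0.0809]
tool_rot: [0.68, 0.733, 0.001, 0.0]
force: [-0.2, -0.0, 6.0]
finger_gap: 0.459
gripper_force: 42.2
```

```bash
python3 -m crank '[{"dp":[0,0,-0.02],"delta_rot":[0,0,0],"fingers":-1},{"dp":[0,0,-0.06],"delta_rot":[0,0,0],"fingers":-1},{"dp":[0,0,-0.07],"delta_rot":[0,0,-0.0103],"fingers":-1},{"dp":[0,0,-0.07],"delta_rot":[0,0,-0.0103],"fingers":-1},{"dp":[0,0,-0.07],"delta_rot":[0,0,-0.0103],"fingers":-1},{"dp":[0,0,-0.07],"delta_rot":[0,0,-0.0103],"fingers":-1}]'
python3 -m crank '[{"dp":[-0.0572,-0.0051,0],"delta_rot":[0,0,0],"fingers":-1},{"dp":[-0.0572,-0.0051,0],"delta_rot":[0,0,0],"fingers":-1},{"dp":[-0.0572,-0.0051,0],"delta_rot":[0,0,0],"fingers":-1},{"dp":[-0.0572,-0.0051,0],"delta_rot":[0,0,0],"fingers":-1},{"dp":[-0.0572,-0.0051,0],"delta_rot":[0,0,0],"fingers":-1},{"dp":[-0.0572,-0.0051,0],"delta_rot":[0,0,0],"fingers":-1},{"dp":[-0.0572,-0.0051,0],"delta_rot":[0,0,0],"fingers":-1},{"dp":[-0.0572,-0.0051,0],"delta_rot":[0,0,0],"fingers":-1},{"dp":[-0.0572,-0.0051,0],"delta_rot":[0,0,0],"fingers":-1},{"dp":[-0.0572,-0.0051,0],"delta_rot":[0,0,0],"fingers":-1},{"dp":[0,0,0],"delta_rot":[0,0,0],"fingers":-1},{"dp":[0,0,0],"delta_rot":[0,0,0],"fingers":-1}]'
python3 -m crank '[{"dp":[0,0,0],"delta_rot":[0,0,0],"fingers":-1},{"dp":[0,0,0],"delta_rot":[0,0,0],"fingers":-1}]'
python3 - <<'E'
from h import *
s=manip.sense();c=cam('wrist');p,d=manip.snapshot('wrist')
np.savez('w2.npz',p=p,d=d,Rm=c[1],o=c[2],tp=s['tcp_pos'],tr=s['tool_rot'])
cv2.imwrite('pics/w2.png',cv2.resize(p[...,::-1],(784,588)))
E
```

```text
t: 4.15
tcp_pos: [0.4822, 0.2454, 0.2619]
tool_rot: [0.579, 0.816, -0.0, -0.0]
force: [-0.1, -0.3, -2.0]
finger_gap: 0.458
gripper_force: 41.3
t: 5.15
tcp_pos: [0.5525, -0.0344, 0.2601]
tool_rot: [0.581, 0.814, 0.0, -0.0]
force: [-0.3, -0.4, -1.4]
finger_gap: 0.46
gripper_force: 41.3
t: 5.32
tcp_pos: [0.5517, -0.0318, 0.2599]
tool_rot: [0.579, 0.815, -0.0, -0.001]
force: [-0.6, -0.1, -0.6]
finger_gap: 0.459
gripper_force: 41.3
```

View pics/w2.png

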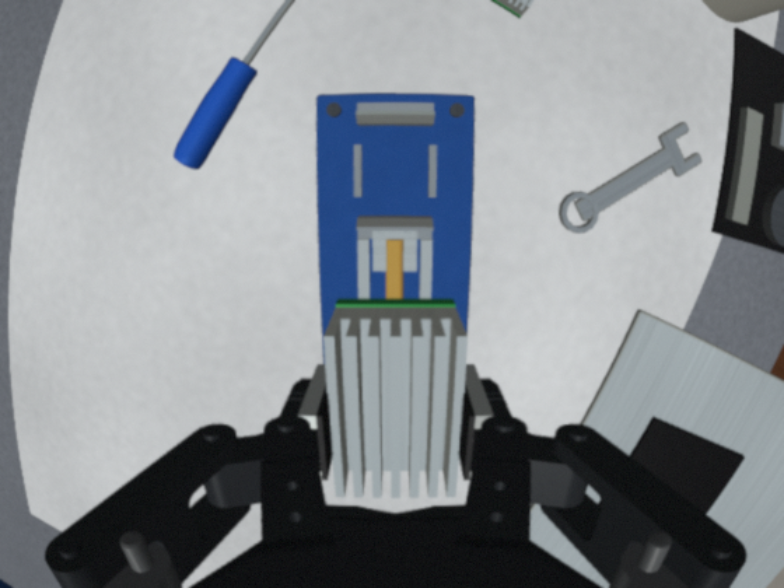

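Clear view: lips at (357,170) and (432,170), the fixed jaw at (395,112), the sliding jaw at (395,222). The module is held with its board edge at (395,303). Next I'll measure the nest and the module in the tool frame.

```bash
python3 - <<'E'
from h import *
f=np.load('w2.npz');p,d=f['p'],f['d'];m0=cam('wrist')[0];c=(m0,f['Rm'],f['o']);P=cloud(c,d,True)
T=R.from_quat(f['tr']).as_matrix();tp=f['tp']
hsv=cv2.cvtColor(p,cv2.COLOR_RGB2HSV);s=560/784
def tool(q): return (q-tp)@T
blue=cv2.inRange(hsv,(100,110,30),(130,255,255))
roi=np.zeros_like(blue);roi[int(90*s):int(230*s),int(330*s):int(460*s)]=255
nb=(blue==0)&(roi>0)
k,l,st,ce=cv2.connectedComponentsWithStats(nb.astype(np.uint8))
for i in range(1,k):
    if st[i,4]<60: continue
    v,u=np.where(l==i);z=np.median(P[l==i][:,2])
    for zz in (.018,.036):
        q=onplane(c,u,v,zz,True);r=cv2.minAreaRect((q[:,:2]*1000).astype(np.float32))
        print('comp',st[i],'z',z.round(4),'plane',zz,np.round(r[0],1),np.round(r[1],1),round(r[2],1),'tool',tool(np.array([*np.array(r[0])/1e3,zz])).round(4))
# plate far edge/sides
v,u=np.where(blue>0);ok=(u>310*s)&(u<480*s)&(v<300*s)&(abs(P[v,u,2]-.012)<.006);q=onplane(c,u[ok],v[ok],.012,True)
r=cv2.minAreaRect((q[:,:2]*1000).astype(np.float32));print('plate',r);b=cv2.boxPoints(r);print(tool(np.c_[b/1e3,np.full(4,.012)]).round(4).tolist())
# module in tool frame
Q=tool(P);k=(Q[...,2]>.02)&(Q[...,2]<.085)&(abs(Q[...,1])<.0215)&(abs(Q[...,0])<.05)
ztop=np.median(Q[295:320,270:295,2]);print('fin top tool z',ztop)
kk=k&(abs(Q[...,2]-ztop)<.004);print('fin x',np.percentile(Q[kk][:,0],[.5,99.5]),'y',np.percentile(Q[kk][:,1],[.5,99.5]))
g=cv2.inRange(hsv,(50,80,20),(95,255,255));g[:int(280*s)]=0;g[int(330*s):]=0
gq=Q[g>0];print('green x',np.percentile(gq[:,0],[2,50,98]),'z',np.percentile(gq[:,2],[2,50,98]),'y',np.percentile(gq[:,1],[2,98]))
j=Q[(P[...,2]>.031)&(P[...,2]<.04)&(roi>0)]
j1=j[j[:,0]>.1];
print('jaw x ranges',[ (np.percentile(a[:,0],[1,99]).round(4),np.percentile(a[:,1],[1,99]).round(4),len(a)) for a in (j[j[:,0]>.075],j[j[:,0]<=.075]) if len(a)])
E
```

```text
comp [235  64  93   4 339] z 0.0012 plane 0.018 [508.3  87.7] [86.9  3.9] 19.1 tool [ 0.1269 -0.0015  0.242 ]
comp [235  64  93   4 339] z 0.0012 plane 0.036 [509.4  84.8] [81.9  3.7] 19.1 tool [ 0.1238 -0.0014  0.224 ]
comp [254  73  57  17 945] z 0.0295 plane 0.018 [514.3  73.4] [52.7 15.9] 19.2 tool [ 0.1114 -0.0005  0.242 ]
comp [254  73  57  17 945] z 0.0295 plane 0.036 [515.1  71.3] [49.6 15. ] 19.2 tool [ 0.1092 -0.0005  0.224 ]
comp [235  74   9   9  65] z 0.0157 plane 0.018 [474.8  63.4] [7.7 7.9] 17.1 tool [ 0.1149 -0.0411  0.242 ]
comp [235  74   9   9  65] z 0.0157 plane 0.036 [477.8  61.9] [7.3 7.4] 17.1 tool [ 0.1125 -0.0388  0.224 ]
comp [252 103   7  38 252] z 0.0175 plane 0.018 [503.   28.2] [ 5.7 35.6] 18.7 tool [ 0.0724 -0.0261  0.242 ]
comp [252 103   7  38 252] z 0.0175 plane 0.036 [504.4  28.7] [ 5.4 33.6] 18.7 tool [ 0.0725 -0.0246  0.224 ]
comp [306 103   6  38 226] z 0.0177 plane 0.018 [550.9  44.9] [ 4.8 35.6] 19.7 tool [0.0725 0.0246 0.2419]
comp [306 103   6  38 226] z 0.0177 plane 0.036 [549.5  44.4] [ 4.5 33.5] 19.7 tool [0.0725 0.0232 0.2239]
comp [254 154  56  10 540] z 0.0321 plane 0.018 [538.5   2.7] [53.1  8.9] 19.2 tool [ 0.0367 -0.0009  0.2419]
comp [254 154  56  10 540] z 0.0321 plane 0.036 [537.8   4.7] [50.   8.3] 19.2 tool [ 0.0388 -0.0009  0.2239]
plate ((533.4761352539062, 17.795494079589844), (107.6007080078125, 147.0904541015625), 18.991214752197266)
[[0.1263, -0.0542, 0.248], [-0.0208, -0.0547, 0.2479], [-0.0211, 0.0529, 0.2478], [0.126, 0.0534, 0.2479]]
fin top tool z 0.05564334722291709
fin x [-0.02889817  0.0287995 ] y [-0.01987633  0.01987511]
green x [0.02798899 0.028958   0.02935788] z [0.0729406  0.07551858 0.08040696] y [-0.01945875  0.01891649]
jaw x ranges [(array([0.105 , 0.1113]), array([-0.0253,  0.0243]), 399), (array([0.0344, 0.0396]), array([-0.0251,  0.0232]), 329)]
```

```bash
python3 -m crank '[{"dp":[0.0482,-0.0016,0],"delta_rot":[0,0,0],"fingers":-1},{"dp":[0.0482,0,0],"delta_rot":[0,0,0],"fingers":-1},{"dp":[0.0482,0,0],"delta_rot":[0,0,0],"fingers":-1},{"dp":[0,0,0.06],"delta_rot":[0,0,0],"fingers":-1},{"dp":[0,0,0.06],"delta_rot":[0,0,0],"fingers":-1},{"dp":[0,0,0.06],"delta_rot":[0,0,0],"fingers":-1},{"dp":[0,0,0.05],"delta_rot":[0,0,0],"fingers":-1},{"dp":[0,0,0.038],"delta_rot":[0,0,0],"fingers":-1},{"dp":[0,0,0],"delta_rot":[0,0,0],"fingers":-1},{"dp":[0,0,0],"delta_rot":[0,0,0],"fingers":-1},{"dp":[0,0,0],"delta_rot":[0,0,0],"fingers":-1}]'
python3 - <<'E'
from h import *
f=np.load('w2.npz');T=R.from_quat(f['tr']).as_matrix();n=f['tp']+T@np.array([.0725,-.0008,.248]);print('nest',n)
a=[]
for i in range(4):
    manip.snapshot('wrist') if i<3 else 0
    s=manip.sense();a.append(s['tcp_pos'])
s=manip.sense();a=np.mean(a,0);print(a,'rem tool',T.T@(n-a),s['force'])
c=cam('wrist');p,d=manip.snapshot('wrist');cv2.imwrite('pics/w3.png',p[...,::-1]);cv2.imwrite('pics/w3c.png',cv2.resize(p[120:360,140:430,::-1],(725,600)))
E
```

```text
t: 6.28
tcp_pos: [0.5287, 0.0357, 0.1269]
tool_rot: [0.579, 0.815, 0.0, 0.001]
force: [0.2, -1.2, -0.8]
finger_gap: 0.457
gripper_force: 41.2
nest [0.52682341 0.03654288 0.01192755]
[0.52897578 0.0353133  0.12741311] rem tool [ 0.00174685 -0.00151335  0.11548903] [ 0.85389847 -0.11118428 -0.73168027]
```

View pics/w3c.png

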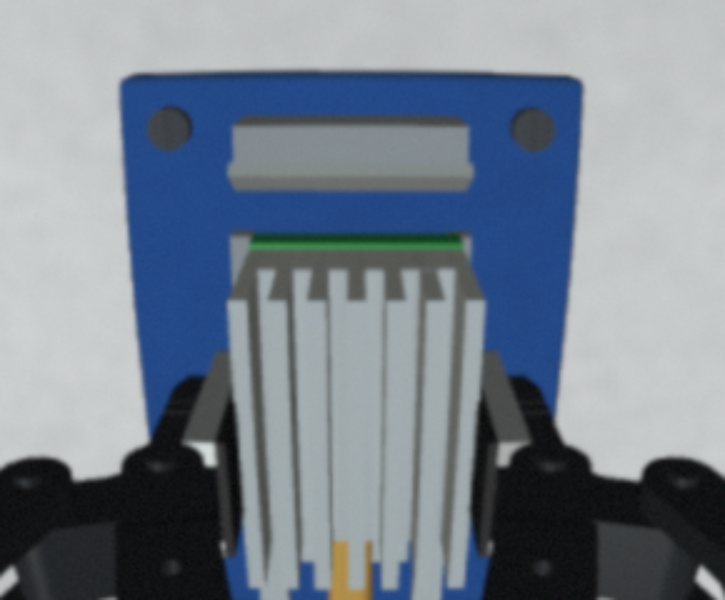

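Seen in the same picture, the lips show more on the left (231–250) than on the right (461–470). The module is therefore about 1.5 mm too far along tool +y, which agrees with the pose. I'll correct both axes and check against the jaw and lips.

```bash
python3 -m crank '[{"dp":[0.0034,-0.003,0],"delta_rot":[0,0,0],"fingers":-1},{"dp":[0,0,0],"delta_rot":[0,0,0],"fingers":-1},{"dp":[0,0,0],"delta_rot":[0,0,0],"fingers":-1},{"dp":[0,0,0],"delta_rot":[0,0,0],"fingers":-1}]'
python3 - <<'E'
from h import *
s=manip.sense();c=cam('wrist');p,d=manip.snapshot('wrist');P=cloud(c,d,True)
T=R.from_quat(s['tool_rot']).as_matrix();Q=(P-s['tcp_pos'])@T
hsv=cv2.cvtColor(p,cv2.COLOR_RGB2HSV)
g=cv2.inRange(hsv,(50,80,20),(95,255,255));g[:200]=0;g[235:]=0
k=g>0;print('green n',k.sum(),'x',np.percentile(Q[k][:,0],[2,50,98]),'y',np.percentile(Q[k][:,1],[1,99]),'z',np.percentile(P[k][:,2],[2,50,98]))
v,u=np.mgrid[:420,:560];roi=(v>160)&(v<200)&(u>225)&(u<335)
for lo,hi in((.031,.04),(.015,.031)):
    k=roi&(P[...,2]>lo)&(P[...,2]<hi);print('jaw',k.sum(),np.percentile(Q[k][:,0],[1,50,99]),np.percentile(Q[k][:,1],[1,99]))
k=(P[...,2]>.014)&(P[...,2]<.02)&(v>210)&(v<240)&(u>225)&(u<335)&(hsv[...,1]<60)
for sgn in(-1,1):
    q=Q[k&(Q[...,1]*sgn>.0)];print('lip',len(q),np.percentile(q[:,1],[2,50,98]) if len(q) else '',np.percentile(q[:,0],[2,98]) if len(q) else '')
print(s['tcp_pos'])
cv2.imwrite('pics/w4c.png',cv2.resize(p[120:360,140:430,::-1],(725,600)))
E
```

```text
t: 6.82
tcp_pos: [0.5261, 0.0362, 0.1261]
tool_rot: [0.58, 0.815, 0.0, 0.0]
force: [-0.3, -1.5, -2.1]
finger_gap: 0.462
gripper_force: 41.2
green n 508 x [0.02806775 0.02897753 0.02948207] y [-0.01973104  0.01933401] z [0.04559521 0.05065395 0.05300827]
jaw 875 [0.03321818 0.0365915  0.03858955] [-0.02333597  0.02536291]
jaw 1867 [0.03235543 0.04187101 0.04553679] [-0.02347487  0.02539139]
lip 12 [-0.02652451 -0.02619287 -0.02540705] [0.01535893 0.01791914]
lip 69 [0.02506374 0.02728504 0.02862363] [0.00965485 0.01776662]
[0.5261452  0.03620581 0.1261278 ]
```

```bash
python3 -m crank '[{"dp":[0.0022,0.0018,0],"delta_rot":[0,0,0],"fingers":-1},{"dp":[0,0,0.01],"delta_rot":[0,0,0],"fingers":-1},{"dp":[0,0,0.01],"delta_rot":[0,0,0],"fingers":-1},{"dp":[0,0,0],"delta_rot":[0,0,0],"fingers":-1}]'
for i in 1; do python3 -m crank '[{"dp":[0,0,0.006],"delta_rot":[0,0,0],"fingers":-1},{"dp":[0,0,0.006],"delta_rot":[0,0,0],"fingers":-1},{"dp":[0,0,0],"delta_rot":[0,0,0],"fingers":-1}]'; done
python3 -m crank '[{"dp":[0,0,0.006],"delta_rot":[0,0,0],"fingers":-1},{"dp":[0,0,0.006],"delta_rot":[0,0,0],"fingers":-1},{"dp":[0,0,0],"delta_rot":[0,0,0],"fingers":-1}]'
```

```text
t: 7.2
tcp_pos: [0.526, 0.0376, 0.1148]
tool_rot: [0.58, 0.815, -0.0, -0.001]
force: [0.1, 0.9, -1.8]
finger_gap: 0.458
gripper_force: 41.2
t: 7.45
tcp_pos: [0.5263, 0.0376, 0.1092]
tool_rot: [0.58, 0.815, -0.0, -0.001]
force: [-0.1, 0.6, -1.8]
finger_gap: 0.459
gripper_force: 41.2
t: 7.7
tcp_pos: [0.5264, 0.0376, 0.1034]
tool_rot: [0.58, 0.815, -0.0, -0.0]
force: [-0.1, 1.1, -1.8]
finger_gap: 0.458
gripper_force: 41.2
```

```bash
python3 -m crank '[{"dp":[0,0,0.006],"delta_rot":[0,0,0],"fingers":-1},{"dp":[0,0,0.006],"delta_rot":[0,0,0],"fingers":-1},{"dp":[0,0,0],"delta_rot":[0,0,0],"fingers":-1}]'
python3 -m crank '[{"dp":[0,0,0.004],"delta_rot":[0,0,0],"fingers":-1},{"dp":[0,0,0],"delta_rot":[0,0,0],"fingers":-1}]'
python3 -m crank '[{"dp":[0,0,0.002],"delta_rot":[0,0,0],"fingers":-1},{"dp":[0,0,0],"delta_rot":[0,0,0],"fingers":-1}]'
```

```text
t: 7.95
tcp_pos: [0.5264, 0.0376, 0.0974]
tool_rot: [0.58, 0.815, -0.0, -0.0]
force: [0.2, 0.6, -1.6]
finger_gap: 0.466
gripper_force: 41.2
t: 8.12
tcp_pos: [0.5266, 0.0376, 0.0956]
tool_rot: [0.58, 0.815, -0.0, -0.0]
force: [-0.2, 0.4, -1.4]
finger_gap: 0.46
gripper_force: 41.2
t: 8.28
tcp_pos: [0.5266, 0.0376, 0.0948]
tool_rot: [0.58, 0.815, -0.0, -0.0]
force: [-1.0, -0.3, -1.8]
finger_gap: 0.461
gripper_force: 41.2
```

```bash
python3 -m crank '[{"dp":[0,0,0.002],"delta_rot":[0,0,0],"fingers":-1},{"dp":[0,0,0],"delta_rot":[0,0,0],"fingers":-1}]'
python3 -m crank '[{"dp":[0,0,0.002],"delta_rot":[0,0,0],"fingers":-1},{"dp":[0,0,0],"delta_rot":[0,0,0],"fingers":-1}]'
python3 -m crank '[{"dp":[0,0,0.001],"delta_rot":[0,0,0],"fingers":-1},{"dp":[0,0,0],"delta_rot":[0,0,0],"fingers":-1}]'
```

```text
t: 8.45
tcp_pos: [0.5266, 0.0376, 0.0939]
tool_rot: [0.58, 0.815, -0.0, -0.0]
force: [-0.1, -0.5, -0.9]
finger_gap: 0.46
gripper_force: 41.2
t: 8.62
tcp_pos: [0.5267, 0.0376, 0.0929]
tool_rot: [0.58, 0.815, 0.0, 0.0]
force: [-0.7, -0.4, -1.9]
finger_gap: 0.458
gripper_force: 41.3
t: 8.78
tcp_pos: [0.5266, 0.0376, 0.0929]
tool_rot: [0.58, 0.815, 0.0, 0.0]
force: [-0.3, -0.7, 3.3]
finger_gap: 0.46
gripper_force: 41.7
```

```bash
python3 -m crank '[{"dp":[0,0,0],"delta_rot":[0,0,0],"fingers":0.4},{"dp":[0,0,0],"delta_rot":[0,0,0],"fingers":0.4},{"dp":[0,0,0],"delta_rot":[0,0,0],"fingers":0.4},{"dp":[0,0,0],"delta_rot":[0,0,0],"fingers":0.4},{"dp":[0,0,0],"delta_rot":[0,0,0],"fingers":0.4},{"dp":[0,0,-0.03],"delta_rot":[0,0,0],"fingers":0.4},{"dp":[0,0,-0.07],"delta_rot":[0,0,0],"fingers":0.4},{"dp":[0,0,-0.08],"delta_rot":[0,0,0],"fingers":0.4},{"dp":[0,0,-0.08],"delta_rot":[0,0,0],"fingers":0.4},{"dp":[0,0,-0.08],"delta_rot":[0,0,0],"fingers":0.4}]'
python3 -m crank '[{"dp":[-0.06,0,-0.01],"delta_rot":[0,0,0],"fingers":0.4},{"dp":[-0.06,0,0],"delta_rot":[0,0,0],"fingers":0.4},{"dp":[-0.06,0,0],"delta_rot":[0,0,0],"fingers":0.4},{"dp":[0,0,0],"delta_rot":[0,0,0],"fingers":0.4},{"dp":[0,0,0],"delta_rot":[0,0,0],"fingers":0.4},{"dp":[0,0,0],"delta_rot":[0,0,0],"fingers":0.4}]'
python3 - <<'E'
from h import *
s=manip.sense();c=cam('wrist');p,d=manip.snapshot('wrist')
np.savez('w5.npz',p=p,d=d,Rm=c[1],o=c[2],tp=s['tcp_pos'],tr=s['tool_rot'])
cv2.imwrite('pics/w5.png',cv2.resize(p[...,::-1],(784,588)))
E
```

```text
t: 9.62
tcp_pos: [0.526, 0.0376, 0.2639]
tool_rot: [0.58, 0.815, -0.0, -0.001]
force: [0.2, 0.5, -0.6]
finger_gap: 0.697
gripper_force: 0.0
t: 10.12
tcp_pos: [0.5553, -0.0471, 0.2669]
tool_rot: [0.58, 0.815, -0.0, -0.001]
force: [-0.3, 0.5, -0.1]
finger_gap: 0.699
gripper_force: 0.0
```

View pics/w5.png

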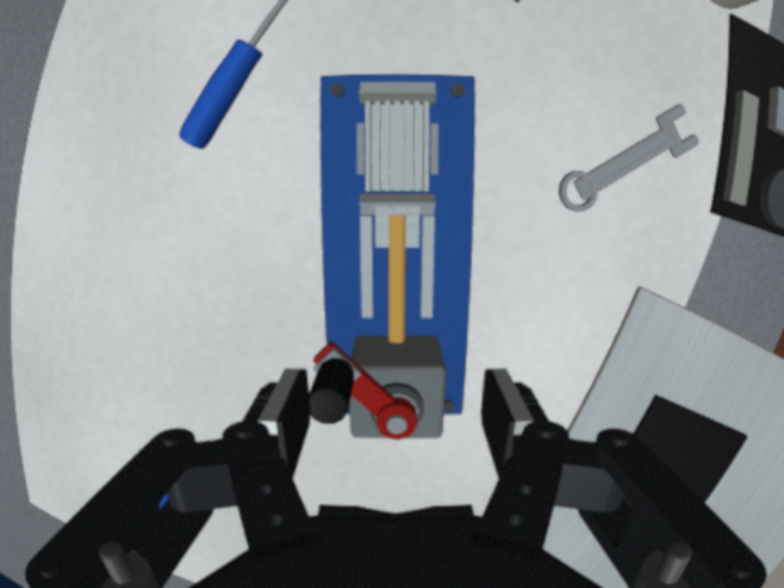

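The module sits between the jaws at (397,145). The hub top is at (397,425) and the knob top at (328,405). Next I'll measure both.

```bash
python3 - <<'E'
from h import *
f=np.load('w5.npz');p,d=f['p'],f['d'];m0=cam('wrist')[0];c=(m0,f['Rm'],f['o']);P=cloud(c,d,True)
T=R.from_quat(f['tr']).as_matrix();tp=f['tp'];s=560/784
v,u=np.mgrid[:420,:560]
k=(abs(P[...,2]-.139)<.006)&(v>360*s)&(v<440*s)&(u>300*s)&(u<360*s)
n,l,st,ce=cv2.connectedComponentsWithStats(k.astype(np.uint8));i=1+np.argmax(st[1:,4]);vv,uu=np.where(l==i)
q=onplane(c,uu,vv,.139,True);C,r=cv2.minEnclosingCircle((q[:,:2]*1000).astype(np.float32))
rr=cv2.minAreaRect((q[:,:2]*1000).astype(np.float32));print('knob z',np.median(P[l==i][:,2]),C,r,rr,st[i])
k=(abs(P[...,2]-.099)<.004)&(v>395*s)&(v<450*s)&(u>365*s)&(u<430*s)
n,l,st,ce=cv2.connectedComponentsWithStats(k.astype(np.uint8));i=1+np.argmax(st[1:,4]);vv,uu=np.where(l==i)
q=onplane(c,uu,vv,.099,True);H,r2=cv2.minEnclosingCircle((q[:,:2]*1000).astype(np.float32));print('hub',H,r2,cv2.minAreaRect((q[:,:2]*1000).astype(np.float32)),st[i])
# lips/nest based hub from w2
ax=T[:,0];f2=np.load('w2.npz');T2=R.from_quat(f2['tr']).as_matrix();nest=f2['tp']+T2@np.array([.0725,-.0008,.248])
print('hub pred from nest',nest-T2[:,0]*.165, 'topcam', [.581,-.118])
k=(v>110*s)&(v<180*s)&(u>370*s)&(u<425*s);print('module top z',np.percentile(P[k][:,2],[50,80,95]))
print(np.linalg.norm(np.array(C)-H),tp,T.round(4).tolist())
E
```

```text
knob z 0.1385357292092393 (535.2296752929688, -95.60659790039062) 11.97765827178955 ((536.219970703125, -95.3118896484375), (19.257078170776367, 23.155698776245117), 16.574676513671875) [221 274  28  29 668]
hub (579.883056640625, -117.21189880371094) 13.114904403686523 ((580.0087890625, -117.59892272949219), (23.892658233642578, 25.352596282958984), 19.048818588256836) [269 289  29  26 506]
hub pred from nest [ 0.58101402 -0.11930431  0.01175407] topcam [0.581, -0.118]
module top z [0.04125572 0.04595914 0.04672355]
49.605579251755834 [ 0.5553406  -0.04710331  0.26691594] [[-0.327, 0.945, -0.0018], [0.945, 0.327, 0.001], [0.0015, -0.0014, -1.0]]
```

```bash
python3 -m crank '[{"dp":[-0.04,-0.034,0],"delta_rot":[0,0,0],"fingers":0.4},{"dp":[-0.039,-0.0346,0],"delta_rot":[0,0,0],"fingers":0.4},{"dp":[0,0,0.05],"delta_rot":[0,0,0],"fingers":0.4},{"dp":[0,0,0.03],"delta_rot":[0,0,0],"fingers":0.4},{"dp":[0,0,0],"delta_rot":[0,0,0],"fingers":0.2},{"dp":[0,0,0],"delta_rot":[0,0,0],"fingers":0.2},{"dp":[0,0,0],"delta_rot":[0,0,0],"fingers":0.2}]' 25
python3 - <<'E'
from h import *
a=[]
for i in range(4):
    s=manip.sense();a.append(s['tcp_pos']); manip.snapshot('top') if i<3 else 0
T=R.from_quat(s['tool_rot']).as_matrix();a=np.mean(a,0)
print(a,'rem tool',T.T@(np.array([.5358,-.0956,.176])-a),s['q'])
E
```

```text
t: 10.75
tcp_pos: [0.5369, -0.0952, 0.2279]
tool_rot: [0.579, 0.815, 0.0, 0.0]
force: [0.7, 0.5, -0.1]
finger_gap: 0.602
gripper_force: 0.0
[ 0.53715471 -0.09545255  0.22825273] rem tool [ 0.00037353 -0.00140851  0.05225018] [-3.81030501e-01  5.24913974e-01  1.70684028e+00  4.19661798e-05
  9.07824360e-01 -7.15785629e-01]
```

```bash
python3 -m crank '[{"dp":[0.0006,-0.0028,0.02],"delta_rot":[0,0,0],"fingers":0.2},{"dp":[0,0,0.03],"delta_rot":[0,0,0],"fingers":0.2},{"dp":[0,0,0.03],"delta_rot":[0,0,0],"fingers":0.2},{"dp":[0,0,0.022],"delta_rot":[0,0,0],"fingers":0.2},{"dp":[0,0,0],"delta_rot":[0,0,0],"fingers":0.2},{"dp":[0,0,0],"delta_rot":[0,0,0],"fingers":0.2}]' 25
python3 -m crank '[{"dp":[0,0,0],"delta_rot":[0,0,0],"fingers":-0.3},{"dp":[0,0,0],"delta_rot":[0,0,0],"fingers":-0.3},{"dp":[0,0,0],"delta_rot":[0,0,0],"fingers":-1},{"dp":[0,0,0],"delta_rot":[0,0,0],"fingers":-1},{"dp":[0,0,0],"delta_rot":[0,0,0],"fingers":-1},{"dp":[0,0,0],"delta_rot":[0,0,0],"fingers":-1},{"dp":[0,0,0],"delta_rot":[0,0,0],"fingers":-1},{"dp":[0,0,0],"delta_rot":[0,0,0],"fingers":-1}]' 25
python3 - <<'E'
from h import *
a=[];F=[]
for i in range(4):
    s=manip.sense();a.append(s['tcp_pos']);F.append(s['force']); manip.snapshot('top') if i<3 else 0
a=np.mean(a,0);h=np.array([.5805,-.118]);r=a[:2]-h
print(a,np.hypot(*r),np.degrees(np.arctan2(r[1],r[0])),np.mean(F,0))
T=R.from_quat(s['tool_rot']).as_matrix();t0=np.degrees(np.arctan2(T[1,0],T[0,0]));print('tool x ang',t0)
# knob pos angle 153.4; rows: cw steps of 10 deg
th=153.4-t0
for st in(10,):
    A=[]
    for i in range(0,36):
        a0=np.radians(th-st*i);a1=np.radians(th-st*(i+1))
        dx=.05*(np.cos(a1)-np.cos(a0));dl=.05*(np.sin(a1)-np.sin(a0)) # left of tool x in world = -tool y
        A.append((round(dx/.5,4),round(-dl/.5,4)))
    print(A)
E
```

```text
t: 11.4
tcp_pos: [0.5352, -0.096, 0.1763]
tool_rot: [0.58, 0.815, -0.0, -0.0]
force: [-0.2, 0.1, 0.0]
finger_gap: 0.602
gripper_force: 0.0
t: 12.07
tcp_pos: [0.5356, -0.0963, 0.1769]
tool_rot: [0.58, 0.815, 0.0, 0.001]
force: [-0.2, -0.1, 4.6]
finger_gap: 0.245
gripper_force: 27.0
[ 0.53560811 -0.09630126  0.17688352] 0.049860981584668784 154.20294736669413 [-0.1556051   0.46667289  5.3773521 ]
tool x ang 109.12029385573135
[(np.float64(0.011), np.float64(0.0135)), (np.float64(0.0085), np.float64(0.0152)), (np.float64(0.0058), np.float64(0.0165)), (np.float64(0.0028), np.float64(0.0172)), (np.float64(-0.0002), np.float64(0.0174)), (np.float64(-0.0032), np.float64(0.0171)), (np.float64(-0.0062), np.float64(0.0163)), (np.float64(-0.0089), np.float64(0.015)), (np.float64(-0.0114), np.float64(0.0132)), (np.float64(-0.0135), np.float64(0.011)), (np.float64(-0.0152), np.float64(0.0085)), (np.float64(-0.0165), np.float64(0.0058)), (np.float64(-0.0172), np.float64(0.0028)), (np.float64(-0.0174), np.float64(-0.0002)), (np.float64(-0.0171), np.float64(-0.0032)), (np.float64(-0.0163), np.float6
[... 168 characters left out ...]
float64(-0.0152)), (np.float64(-0.0058), np.float64(-0.0165)), (np.float64(-0.0028), np.float64(-0.0172)), (np.float64(0.0002), np.float64(-0.0174)), (np.float64(0.0032), np.float64(-0.0171)), (np.float64(0.0062), np.float64(-0.0163)), (np.float64(0.0089), np.float64(-0.015)), (np.float64(0.0114), np.float64(-0.0132)), (np.float64(0.0135), np.float64(-0.011)), (np.float64(0.0152), np.float64(-0.0085)), (np.float64(0.0165), np.float64(-0.0058)), (np.float64(0.0172), np.float64(-0.0028)), (np.float64(0.0174), np.float64(0.0002)), (np.float64(0.0171), np.float64(0.0032)), (np.float64(0.0163), np.float64(0.0062)), (np.float64(0.015), np.float64(0.0089)), (np.float64(0.0132), np.float64(0.0114))]
```

```bash
python3 -m crank '[{"dp":[0.011,0.0135,0],"delta_rot":[0,0,0],"fingers":-1},{"dp":[0.0085,0.0152,0],"delta_rot":[0,0,0],"fingers":-1}]'
python3 -m crank '[{"dp":[0.0058,0.0165,0],"delta_rot":[0,0,0],"fingers":-1},{"dp":[0.0028,0.0172,0],"delta_rot":[0,0,0],"fingers":-1}]'
python3 -m crank '[{"dp":[-0.0002,0.0174,0],"delta_rot":[0,0,0],"fingers":-1},{"dp":[-0.0032,0.0171,0],"delta_rot":[0,0,0],"fingers":-1},{"dp":[0,0,0],"delta_rot":[0,0,0],"fingers":-1}]'
```

```text
t: 12.38
tcp_pos: [0.5455, -0.0825, 0.1768]
tool_rot: [0.58, 0.815, -0.0, 0.0]
force: [-0.2, 0.4, 5.2]
finger_gap: 0.25
gripper_force: 27.1
t: 12.55
tcp_pos: [0.5602, -0.0725, 0.1768]
tool_rot: [0.58, 0.815, -0.0, 0.0]
force: [-0.5, -0.9, 6.2]
finger_gap: 0.243
gripper_force: 27.0
t: 12.8
tcp_pos: [0.5789, -0.0686, 0.177]
tool_rot: [0.58, 0.815, 0.001, 0.002]
force: [0.2, 0.5, 4.3]
finger_gap: 0.251
gripper_force: 26.9
```

```bash
f(){ grep -E 'tcp_pos|force: \['|tr '\n' ' ';echo; }
python3 -m crank '[{"dp":[-0.0062,0.0163,0],"delta_rot":[0,0,0],"fingers":-1}]'|f
python3 -m crank '[{"dp":[-0.0089,0.015,0],"delta_rot":[0,0,0],"fingers":-1}]'|f
python3 -m crank '[{"dp":[-0.0114,0.0132,0],"delta_rot":[0,0,0],"fingers":-1}]'|f
python3 -m crank '[{"dp":[-0.0135,0.011,0],"delta_rot":[0,0,0],"fingers":-1}]'|f
python3 -m crank '[{"dp":[-0.0152,0.0085,0],"delta_rot":[0,0,0],"fingers":-1}]'|f
python3 -m crank '[{"dp":[-0.0165,0.0058,0],"delta_rot":[0,0,0],"fingers":-1}]'|f
python3 -m crank '[{"dp":[-0.0172,0.0028,0],"delta_rot":[0,0,0],"fingers":-1}]'|f
python3 -m crank '[{"dp":[-0.0174,-0.0002,0],"delta_rot":[0,0,0],"fingers":-1}]'|f
python3 -m crank '[{"dp":[-0.0171,-0.0032,0],"delta_rot":[0,0,0],"fingers":-1}]'|f
python3 -m crank '[{"dp":[-0.0163,-0.0062,0],"delta_rot":[0,0,0],"fingers":-1}]'|f
```

```text
tcp_pos: [0.5846, -0.0685, 0.1766] force: [-0.4, -0.5, 8.8] 
tcp_pos: [0.594, -0.0704, 0.1768] force: [-0.4, 0.7, 6.9] 
tcp_pos: [0.6024, -0.0736, 0.1769] force: [0.6, 0.9, 6.1] 
tcp_pos: [0.6099, -0.0782, 0.1768] force: [-0.5, 0.8, 5.8] 
tcp_pos: [0.6162, -0.0838, 0.1768] force: [-3.9, 5.1, 7.2] 
tcp_pos: [0.6198, -0.089, 0.1764] force: [-3.3, 8.3, 10.7] 
tcp_pos: [0.6242, -0.096, 0.1766] force: [-1.6, 9.2, 10.0] 
tcp_pos: [0.6275, -0.1041, 0.1767] force: [-0.5, 9.1, 7.7] 
tcp_pos: [0.6294, -0.1127, 0.1768] force: [0.7, 8.8, 7.0] 
tcp_pos: [0.6297, -0.1216, 0.1769] force: [1.2, 8.4, 6.8]
```

Bite came at a TCP angle of about 46°; the force rises between 53° and 44°. The commanded angle is now -6.6°, so 67 more 10° rows reach two turns past the bite.

```bash
f(){ grep -E 'tcp_pos|force|gap'|tr '\n' ' ';echo; }
python3 -m crank '[{"dp":[-0.015,-0.0089,0],"delta_rot":[0,0,0],"fingers":-1},{"dp":[-0.0132,-0.0114,0],"delta_rot":[0,0,0],"fingers":-1},{"dp":[-0.011,-0.0135,0],"delta_rot":[0,0,0],"fingers":-1},{"dp":[-0.0085,-0.0152,0],"delta_rot":[0,0,0],"fingers":-1}]'|f
python3 -m crank '[{"dp":[-0.0058,-0.0165,0],"delta_rot":[0,0,0],"fingers":-1},{"dp":[-0.0028,-0.0172,0],"delta_rot":[0,0,0],"fingers":-1},{"dp":[0.0002,-0.0174,0],"delta_rot":[0,0,0],"fingers":-1},{"dp":[0.0032,-0.0171,0],"delta_rot":[0,0,0],"fingers":-1}]'|f
python3 -m crank '[{"dp":[0.0062,-0.0163,0],"delta_rot":[0,0,0],"fingers":-1},{"dp":[0.0089,-0.015,0],"delta_rot":[0,0,0],"fingers":-1},{"dp":[0.0114,-0.0132,0],"delta_rot":[0,0,0],"fingers":-1},{"dp":[0.0135,-0.011,0],"delta_rot":[0,0,0],"fingers":-1}]'|f
python3 -m crank '[{"dp":[0.0152,-0.0085,0],"delta_rot":[0,0,0],"fingers":-1},{"dp":[0.0165,-0.0058,0],"delta_rot":[0,0,0],"fingers":-1},{"dp":[0.0172,-0.0028,0],"delta_rot":[0,0,0],"fingers":-1},{"dp":[0.0174,0.0002,0],"delta_rot":[0,0,0],"fingers":-1}]'|f
python3 -m crank '[{"dp":[0.0171,0.0032,0],"delta_rot":[0,0,0],"fingers":-1},{"dp":[0.0163,0.0062,0],"delta_rot":[0,0,0],"fingers":-1},{"dp":[0.015,0.0089,0],"delta_rot":[0,0,0],"fingers":-1},{"dp":[0.0132,0.0114,0],"delta_rot":[0,0,0],"fingers":-1}]'|f
```

```text
tcp_pos: [0.6163, -0.1535, 0.1771] force: [5.2, 6.6, 4.1] finger_gap: 0.251 gripper_force: 26.9 
tcp_pos: [0.5861, -0.1689, 0.1773] force: [9.0, 2.1, 1.6] finger_gap: 0.246 gripper_force: 26.7 
tcp_pos: [0.5539, -0.1611, 0.1775] force: [7.1, -4.3, 0.2] finger_gap: 0.253 gripper_force: 26.5 
tcp_pos: [0.5333, -0.1334, 0.1772] force: [1.4, -9.0, 2.8] finger_gap: 0.248 gripper_force: 26.7 
tcp_pos: [0.5347, -0.0982, 0.1768] force: [-3.8, -7.7, 5.7] finger_gap: 0.251 gripper_force: 27.1
```

```bash
f(){ grep -E 'tcp_pos|force|gap'|tr '\n' ' ';echo; }
python3 -m crank '[{"dp":[0.011,0.0135,0],"delta_rot":[0,0,0],"fingers":-1},{"dp":[0.0085,0.0152,0],"delta_rot":[0,0,0],"fingers":-1},{"dp":[0.0058,0.0165,0],"delta_rot":[0,0,0],"fingers":-1},{"dp":[0.0028,0.0172,0],"delta_rot":[0,0,0],"fingers":-1},{"dp":[-0.0002,0.0174,0],"delta_rot":[0,0,0],"fingers":-1},{"dp":[-0.0032,0.0171,0],"delta_rot":[0,0,0],"fingers":-1}]'|f
python3 -m crank '[{"dp":[-0.0062,0.0163,0],"delta_rot":[0,0,0],"fingers":-1},{"dp":[-0.0089,0.015,0],"delta_rot":[0,0,0],"fingers":-1},{"dp":[-0.0114,0.0132,0],"delta_rot":[0,0,0],"fingers":-1},{"dp":[-0.0135,0.011,0],"delta_rot":[0,0,0],"fingers":-1},{"dp":[-0.0152,0.0085,0],"delta_rot":[0,0,0],"fingers":-1},{"dp":[-0.0165,0.0058,0],"delta_rot":[0,0,0],"fingers":-1}]'|f
python3 -m crank '[{"dp":[-0.0172,0.0028,0],"delta_rot":[0,0,0],"fingers":-1},{"dp":[-0.0174,-0.0002,0],"delta_rot":[0,0,0],"fingers":-1},{"dp":[-0.0171,-0.0032,0],"delta_rot":[0,0,0],"fingers":-1},{"dp":[-0.0163,-0.0062,0],"delta_rot":[0,0,0],"fingers":-1}]'|f
python3 -m crank '[{"dp":[-0.015,-0.0089,0],"delta_rot":[0,0,0],"fingers":-1},{"dp":[-0.0132,-0.0114,0],"delta_rot":[0,0,0],"fingers":-1},{"dp":[-0.011,-0.0135,0],"delta_rot":[0,0,0],"fingers":-1},{"dp":[-0.0085,-0.0152,0],"delta_rot":[0,0,0],"fingers":-1}]'|f
python3 -m crank '[{"dp":[-0.0058,-0.0165,0],"delta_rot":[0,0,0],"fingers":-1},{"dp":[-0.0028,-0.0172,0],"delta_rot":[0,0,0],"fingers":-1},{"dp":[0.0002,-0.0174,0],"delta_rot":[0,0,0],"fingers":-1},{"dp":[0.0032,-0.0171,0],"delta_rot":[0,0,0],"fingers":-1}]'|f
python3 -m crank '[{"dp":[0.0062,-0.0163,0],"delta_rot":[0,0,0],"fingers":-1},{"dp":[0.0089,-0.015,0],"delta_rot":[0,0,0],"fingers":-1},{"dp":[0.0114,-0.0132,0],"delta_rot":[0,0,0],"fingers":-1},{"dp":[0.0135,-0.011,0],"delta_rot":[0,0,0],"fingers":-1}]'|f
python3 -m crank '[{"dp":[0.0152,-0.0085,0],"delta_rot":[0,0,0],"fingers":-1},{"dp":[0.0165,-0.0058,0],"delta_rot":[0,0,0],"fingers":-1},{"dp":[0.0172,-0.0028,0],"delta_rot":[0,0,0],"fingers":-1},{"dp":[0.0174,0.0002,0],"delta_rot":[0,0,0],"fingers":-1}]'|f
python3 -m crank '[{"dp":[0.0171,0.0032,0],"delta_rot":[0,0,0],"fingers":-1},{"dp":[0.0163,0.0062,0],"delta_rot":[0,0,0],"fingers":-1},{"dp":[0.015,0.0089,0],"delta_rot":[0,0,0],"fingers":-1},{"dp":[0.0132,0.0114,0],"delta_rot":[0,0,0],"fingers":-1}]'|f
```

```text
tcp_pos: [0.5733, -0.0686, 0.1763] force: [-8.3, -1.0, 10.5] finger_gap: 0.246 gripper_force: 27.6 
tcp_pos: [0.6191, -0.0882, 0.1765] force: [-3.7, 8.0, 10.5] finger_gap: 0.249 gripper_force: 27.7 
tcp_pos: [0.6297, -0.1216, 0.1769] force: [2.8, 8.2, 6.4] finger_gap: 0.25 gripper_force: 27.2 
tcp_pos: [0.6163, -0.1535, 0.1771] force: [6.1, 6.2, 3.5] finger_gap: 0.248 gripper_force: 26.9 
tcp_pos: [0.5861, -0.1688, 0.1773] force: [7.6, 2.4, 1.1] finger_gap: 0.247 gripper_force: 26.7 
tcp_pos: [0.554, -0.1611, 0.1775] force: [7.7, -5.3, -0.8] finger_gap: 0.253 gripper_force: 26.5 
tcp_pos: [0.5334, -0.1333, 0.1772] force: [1.1, -8.4, 2.0] finger_gap: 0.249 gripper_force: 26.7 
tcp_pos: [0.5347, -0.0982, 0.1768] force: [-4.2, -7.6, 6.5] finger_gap: 0.244 gripper_force: 27.1
```

```bash
f(){ grep -E 'tcp_pos|force|gap'|tr '\n' ' ';echo; }
python3 -m crank '[{"dp":[0.011,0.0135,0],"delta_rot":[0,0,0],"fingers":-1},{"dp":[0.0085,0.0152,0],"delta_rot":[0,0,0],"fingers":-1},{"dp":[0.0058,0.0165,0],"delta_rot":[0,0,0],"fingers":-1},{"dp":[0.0028,0.0172,0],"delta_rot":[0,0,0],"fingers":-1},{"dp":[-0.0002,0.0174,0],"delta_rot":[0,0,0],"fingers":-1},{"dp":[-0.0032,0.0171,0],"delta_rot":[0,0,0],"fingers":-1}]'|f
python3 -m crank '[{"dp":[-0.0062,0.0163,0],"delta_rot":[0,0,0],"fingers":-1},{"dp":[-0.0089,0.015,0],"delta_rot":[0,0,0],"fingers":-1},{"dp":[-0.0114,0.0132,0],"delta_rot":[0,0,0],"fingers":-1},{"dp":[-0.0135,0.011,0],"delta_rot":[0,0,0],"fingers":-1},{"dp":[-0.0125,0.007,0],"delta_rot":[0,0,0],"fingers":-1},{"dp":[0,0,0],"delta_rot":[0,0,0],"fingers":-1},{"dp":[0,0,0],"delta_rot":[0,0,0],"fingers":-1},{"dp":[0,0,0],"delta_rot":[0,0,0],"fingers":-1}]'|f
python3 -m crank '[{"dp":[0,0,0],"delta_rot":[0,0,0],"fingers":-1},{"dp":[0,0,0],"delta_rot":[0,0,0],"fingers":-1},{"dp":[0,0,0],"delta_rot":[0,0,0],"fingers":-1}]'|f
```

```text
tcp_pos: [0.5733, -0.0686, 0.1763] force: [-8.2, -1.2, 10.4] finger_gap: 0.25 gripper_force: 27.6 
tcp_pos: [0.6132, -0.0816, 0.1766] force: [-3.7, 3.9, 8.8] finger_gap: 0.251 gripper_force: 27.6 
tcp_pos: [0.6132, -0.0816, 0.1766] force: [-2.4, 4.9, 8.8] finger_gap: 0.249 gripper_force: 27.6
```

```bash
python3 -m crank '[{"dp":[0,0,0],"delta_rot":[0,0,0],"fingers":0.3},{"dp":[0,0,0],"delta_rot":[0,0,0],"fingers":0.3},{"dp":[0,0,0],"delta_rot":[0,0,0],"fingers":0.3},{"dp":[0,0,0],"delta_rot":[0,0,0],"fingers":0.3},{"dp":[0,0,0],"delta_rot":[0,0,0],"fingers":0.3},{"dp":[0,0,-0.02],"delta_rot":[0,0,0],"fingers":0.3},{"dp":[0,0,-0.05],"delta_rot":[0,0,0],"fingers":0.3},{"dp":[0,0,-0.07],"delta_rot":[0,0,0],"fingers":0.3},{"dp":[0,0,-0.06],"delta_rot":[0,0,0],"fingers":0.3},{"dp":[0,0,0],"delta_rot":[0,0,0],"fingers":0.3},{"dp":[0,0,0],"delta_rot":[0,0,0],"fingers":0.3},{"dp":[0,0,0],"delta_rot":[0,0,0],"fingers":0.3}]'
python3 - <<'E'
from h import *
s=manip.sense();c=cam('wrist');p,d=manip.snapshot('wrist');P=cloud(c,d,True)
cv2.imwrite('pics/w6.png',cv2.resize(p[...,::-1],(784,588)))
v,u=np.mgrid[:420,:560]
k=(abs(P[...,2]-.139)<.006)&(np.hypot(P[...,0]-.5805,P[...,1]+.118)<.07)
n,l,st,ce=cv2.connectedComponentsWithStats(k.astype(np.uint8))
for i in range(1,n):
    if st[i,4]<80: continue
    q=P[l==i];C,r=cv2.minEnclosingCircle((q[:,:2]*1000).astype(np.float32));a=np.array(C)-[580.5,-118]
    print(C,r,st[i],np.hypot(*a),np.degrees(np.arctan2(a[1],a[0])))
E
```

```text
t: 20.72
tcp_pos: [0.6146, -0.0831, 0.2766]
tool_rot: [0.58, 0.815, -0.0, -0.0]
force: [-0.4, 0.4, 0.4]
finger_gap: 0.647
gripper_force: 0.0
(612.193115234375, -80.48460388183594) 10.844751358032227 [265 210  32  31 788] 49.110676020211045 49.80877949359777
```

View pics/w6.png

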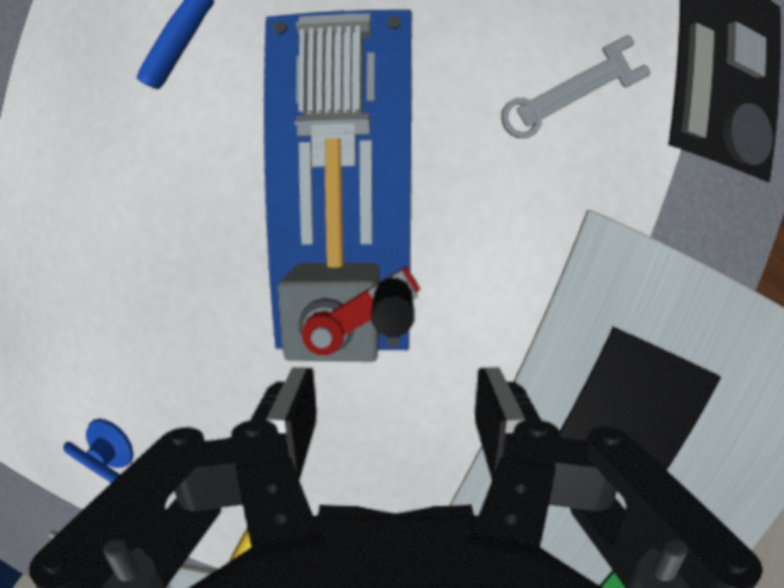

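The module is still seated between the jaws at (333,70). The knob at (393,308) stands at 50°, against a bite angle of about 46°, so two turns are done to within a few degrees. The gripper is clear.

```bash
python3 -c "
from station import manip
print(manip.sign_off())"
```

```text
the job is handed in; nothing more can be done
None
```

The job is handed in, with no verdict shown: the module lies in the nest between the jaws, the crank was turned two full turns past the bite (to within about 5° by my measurement), and the gripper has let go and is clear of everything.

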